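# Line up the coffee counter set by height

### The job

Tidy the coffee counter: stand the steel beaker, the glass sugar dispenser, the metal tea caddy and the white salt shaker on the wooden stand, each upright and centred on its own cork disc, in order of height, with the tallest beside the upright wooden end panel and the shortest at the other end with the low brass rail. Leave the blue mug where it is.

Things in the scene. Friction and masses are not known exactly. Their poses are not given: they have to be found in the camera images.
- beaker: tall open brushed-steel beaker, the tallest of the four: 148 mm high, round, 64 mm across at the top, about 60 mm at the foot; hollow, loose, about 0.18 kg; origin at the centre of its underside, z up. Can be gripped across the body 115 to 135 mm above its foot, from above.
- dispenser: glass sugar dispenser with a round body and a chrome pouring spout on top, second tallest: 121 mm high over the spout; the body is 69 mm across up to about 65 mm high, then rounds in to a narrower neck; loose, about 0.38 kg; origin at the centre of its underside, z up. Can be gripped across the body 45 to 70 mm above its foot, with the spout rising between the fingers. Nothing on it moves.
- caddy: plain round metal tea caddy with a flat light-wood lid, third in height: 94 mm high, 56 mm across, straight-sided; lid fixed; loose, about 0.22 kg; origin at the centre of its underside, z up.
- shaker: small white ceramic salt shaker with a domed steel cap, the shortest: 66 mm high, 44 mm across at the foot, 43 mm at 48 mm height where the cap begins; loose, about 0.12 kg; origin at the centre of its underside, z up.
- disc_1: cork disc on a low fixed wooden stand (116 mm wide, 14 mm high, slightly turned), 84 mm across, 2 mm thick, fixed; origin at the centre of its underside, z up; a thing stands 2 mm above this origin. Four discs lie in a straight row along their own y axis, 95 mm apart, disc_1 at the +y end, then disc_2, disc_3, disc_4. This is number 1 of the row.
- disc_2: cork disc on a low fixed wooden stand (116 mm wide, 14 mm high, slightly turned), 84 mm across, 2 mm thick, fixed; origin at the centre of its underside, z up; a thing stands 2 mm above this origin. Four discs lie in a straight row along their own y axis, 95 mm apart, disc_1 at the +y end, then disc_2, disc_3, disc_4. This is number 2 of the row.
- disc_3: cork disc on a low fixed wooden stand (116 mm wide, 14 mm high, slightly turned), 84 mm across, 2 mm thick, fixed; origin at the centre of its underside, z up; a thing stands 2 mm above this origin. Four discs lie in a straight row along their own y axis, 95 mm apart, disc_1 at the +y end, then disc_2, disc_3, disc_4. This is number 3 of the row.
- disc_4: cork disc on a low fixed wooden stand (116 mm wide, 14 mm high, slightly turned), 84 mm across, 2 mm thick, fixed; origin at the centre of its underside, z up; a thing stands 2 mm above this origin. Four discs lie in a straight row along their own y axis, 95 mm apart, disc_1 at the +y end, then disc_2, disc_3, disc_4. This is number 4 of the row.
- end_panel: upright wooden end panel of the stand, 116 mm wide, 14 mm thick, 70 mm high above the stand's top, at one end of the row of discs (either end, it varies), 63 mm beyond the centre of the last disc; fixed; origin at the centre of its lower edge. The other end has only a low brass rail, 16 mm high.
- blue_mug: blue-grey mug with a handle, standing at the side, 85 x 117 mm over the handle, 96 mm high, loose; origin at the centre of its extent, on its underside. To be left where it stands.
Not all that is in view belongs to the job. What is shaped like the beaker but red is not meant.

How it is judged (in metres and radians):
At the end, for the whole second after the job is handed in: Beaker, dispenser, caddy and shaker stand in this order, from the disc next to the upright end panel to the disc at the brass rail, each resting upright (within about 6 degrees) with its centre within 15 mm of its disc's centre, released and at rest; the blue mug is within 30 mm of where it stood (((horizontal distance between end_panel and disc_1 below 0.12 m and horizontal distance between beaker and disc_1 below 0.015 m and z of beaker in the frame of disc_1 between -0.002 and 0.006 m and horizontal distance between dispenser and disc_2 below 0.015 m and z of dispenser in the frame of disc_2 between -0.002 and 0.006 m and horizontal distance between caddy and disc_3 below 0.015 m and z of caddy in the frame of disc_3 between -0.002 and 0.006 m and horizontal distance between shaker and disc_4 below 0.015 m and z of shaker in the frame of disc_4 between -0.002 and 0.006 m) or (horizontal distance between end_panel and disc_4 below 0.12 m and horizontal distance between beaker and disc_4 below 0.015 m and z of beaker in the frame of disc_4 between -0.002 and 0.006 m and horizontal distance between dispenser and disc_3 below 0.015 m and z of dispenser in the frame of disc_3 between -0.002 and 0.006 m and horizontal distance between caddy and disc_2 below 0.015 m and z of caddy in the frame of disc_2 between -0.002 and 0.006 m and horizontal distance between shaker and disc_1 below 0.015 m and z of shaker in the frame of disc_1 between -0.002 and 0.006 m)) and angle between each of beaker, dispenser, caddy, shaker's own z axis and vertical below 0.1 rad and linear speed of each of beaker, dispenser, caddy, shaker below 0.02 m/s and contact force between the fingers and beaker below 0.1 N and contact force between the fingers and dispenser below 0.1 N and contact force between the fingers and caddy below 0.1 N and contact force between the fingers and shaker below 0.1 N and distance of blue_mug from where it was at the start of the episode below 0.03 m); the robot touches nothing.
It fails at once if the blue mug is pushed away or knocked over (distance of blue_mug from where it was at the start of the episode above 0.03 m or angle between blue_mug's own z axis and vertical above 0.5 rad).
It also fails if it takes over 102 s, if anything falls off the work surface, if the arm or the gripper's body presses on something with over 40 N, if the wrist force passes 120 N, or if a joint passes its speed limit or range.

### The arm

A 7-joint arm with a two-finger parallel gripper is mounted at the origin on a cart in front of the work surface, level with it; the furniture and walls round the work are solid. World frame = base frame: x ahead of the robot, y to its left, z up, the work surface at z = 0. Lengths are in m, angles in degrees, forces in N, time in s.
With the tool pointing down it reaches from about 0.425 to 0.825 m from the base axis. Payload 3.6 kg.
Tool frame: the origin (TCP) lies at the very end of the fingers, on their centre line; the grasp point (between the pads) lies 19 mm behind it (r.hold_point_z is the z of the grasp point in the tool frame, in m); z points along the fingers, y is the direction in which the jaws open and shut (so a half turn about z gives the same grasp; the last joint's range is limited). The gripper opens to 85 mm and grips with 20 to 120 N. Pads are 22 mm wide; open, the fingers measure 114 mm over their backs; the gripper's body (76 mm by 85 mm) begins 54 mm behind the grasp point. The pads swing forward as they close: fully open they stand 13 mm farther back than shut.
Start: joints at [72.336, 35.231, -0.722, 81.555, 0.464, 63.22, -2.315], TCP at [0.181, -0.624, 0.231] pointing down, gripper open.
Joint ranges: [-178.69, 178.69], [-17.37, 117.87], [-77.05, 75.6], [15.02, 138.74], [-78.02, 258.01], [0.78, 113.62], [-162.83, 162.83]. Speed limits (degrees/s): [159.86, 159.86, 180, 180, 180, 180, 180].

### API

Orientations are given as [roll, pitch, yaw] about the fixed x, y, z axes, in that order (R = Rz(yaw) Ry(pitch) Rx(roll)).
In Python, from bench import r gives the robot as it stands.
- The arm moves only by the shell command python3 -m inch 'ROWS'. ROWS is JSON, one flat list of numbers, 7 for each row, row after row: the gripper command: -1 is fully open, 1 is shut, values between are in proportion, then the shift along the tool's x, y, z in cm, then the turn, a rotation vector about the tool's x, y, z in degrees. A call has 1 to 20 rows; each row shifts and turns the commanded pose from where the row before left it, along the tool's axes as they then stand; what a row does not reach is not made up. A row lasts 1/12 s, in which the tool goes at most 41.7 mm and 7.16 degrees, less where a joint would pass 70% of its speed; a pose out of reach is approached as far as the arm can. A call is refused whole if a number of a shift passes 4.17 or a number of a turn 7.16, either way. A call with a gripper value outside its range is refused whole. The fingers move at their own pace and stop on an object; the grip force is fixed at half the most. Time passes only in rows, so rows that do not move let the fingers close. It gives the time, the measured TCP pose, the force and the opening at its end, in the units of the state.
- r.sense(): the state, without advancing time (a new reading comes with each control period).
- r.snapshot(name): name is "scene" or "top" or "wrist"; returns a dict with "color" (384x512x3 uint8, red, green, blue), "mtx" (3x3 intrinsics, pixels), "extrinsics" (4x4, takes a point from camera to world coordinates). Camera axes: x right, y down, z forward; pixel columns grow to the right and rows downward; lengths in m; the calibration is good to about 2 mm. A picture is of the moment at which its call begins. There is no depth.
- r.job_done(): hands the job in, once; it reports no verdict.
The state is a dict: "time": time; "joints": joint angles; "qd": joint speeds; "joint_efforts": joint torques, N m; "tcp_pos": TCP position; "orientation": TCP orientation; "contact_force": force on the tool from outside, world axes, zero at the start; "torque": the same for the moment, N m; "opening": finger opening in m.
Only numpy, scipy, OpenCV 4.12 (cv2) and the standard library are available. Lean on these libraries where they do the work, as an engineer would, in place of code of your own. Each camera call takes 0.05 s, during which the arm holds its last target.

## Working session

There is one attempt and no reset: what is moved stays moved. The work goes in short steps, Python scripts to look and compute and a shell command to move; the robot and the scene stay as the last step left them, time stands still between calls to the robot, and variables do not carry over. Pictures are saved under pics/ and viewed, and the job is handed in when it is done.

```bash
ls; mkdir -p pics; python3 - <<'E'
from bench import r
import cv2
s=r.sense(); print(s['time'],s['tcp_pos'],s['orientation'],s['opening'],r.hold_point_z)
for n in ("scene","top"):
    d=r.snapshot(n); cv2.imwrite(f'pics/{n}0.png',cv2.resize(d['color'][:,:,::-1],(768,576),interpolation=cv2.INTER_CUBIC)); print(n,d['mtx'].tolist(),d['extrinsics'].round(4).tolist())
E
```

```text
pics
0.0 [ 0.18056279 -0.62360394  0.23013406] [-1.79851142e+02  1.81849370e-03  1.61508948e+01] 0.08522278751224535 -0.0187
scene [[453.3393173209477, 0.0, 253.33992187669602], [0.0, 453.3393173209477, 189.4519885035527], [0.0, 0.0, 1.0]] [[-0.6324, -0.4159, 0.6536, -0.2617], [-0.7747, 0.3413, -0.5324, 0.6888], [-0.0017, -0.8429, -0.538, 0.7542], [0.0, 0.0, 0.0, 1.0]]
top [[426.6897094925151, 0.0, 249.84611148040045], [0.0, 426.6897094925151, 194.93807782437293], [0.0, 0.0, 1.0]] [[0.0584, -0.9764, 0.208, 0.3678], [-0.9983, -0.0585, 0.0055, -0.0272], [0.0068, -0.208, -0.9781, 1.1103], [0.0, 0.0, 0.0, 1.0]]
```

View pics/scene0.png

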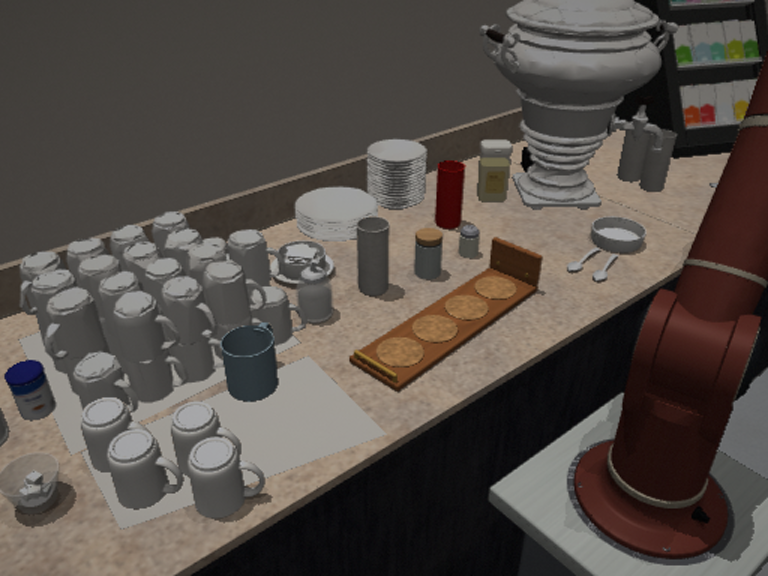

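View pics/top0.png

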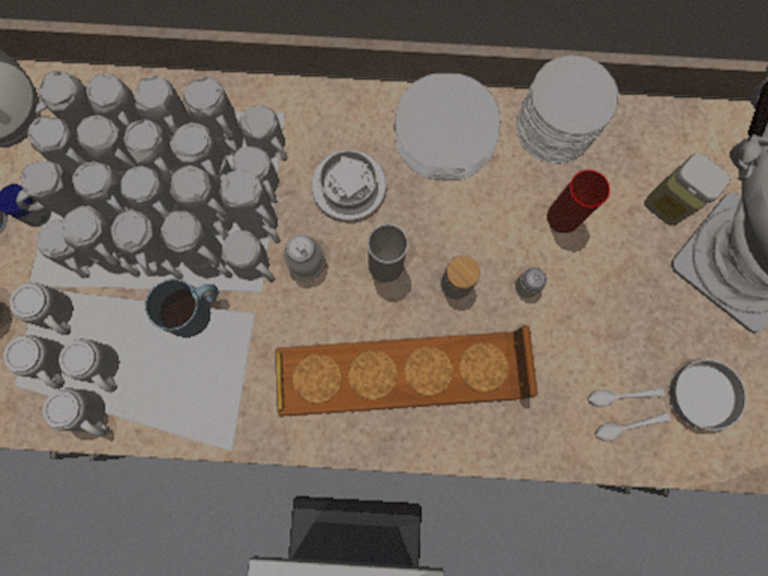

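The scene shows the end panel on the right in the top view (the −y end, so disc_4). I count four objects in the top view, at 768-pixel scale: the steel beaker at (387,250), the dispenser at (303,255), the caddy at (460,275) and the shaker at (531,282). The red beaker-shaped thing at (578,200) is a decoy. The blue mug is at (178,308). I'll enlarge a crop to confirm.

```bash
python3 - <<'E'
from bench import r
import cv2,numpy as np
for n,(x0,y0,x1,y1) in (("top",(180,130,380,280)),("scene",(180,125,380,275))):
    d=r.snapshot(n); np.save(n+'.npy',d['color']); np.savez(n+'_cal.npz',K=d['mtx'],E=d['extrinsics'])
    c=cv2.resize(d['color'][y0:y1,x0:x1,::-1],None,fx=4,fy=4,interpolation=cv2.INTER_CUBIC)
    c=cv2.convertScaleAbs(c,alpha=1.4)
    for k in range(0,x1-x0,20): cv2.putText(c,str(x0+k),(k*4,10),0,.35,(0,255,255),1); cv2.line(c,(k*4,12),(k*4,18),(0,255,255),1)
    for k in range(0,y1-y0,10): cv2.putText(c,str(y0+k),(0,k*4+4),0,.35,(0,255,255),1)
    cv2.imwrite(f'pics/{n}_crop0.png',c)
E
```

```text
(no output)
```

View pics/top_crop0.png

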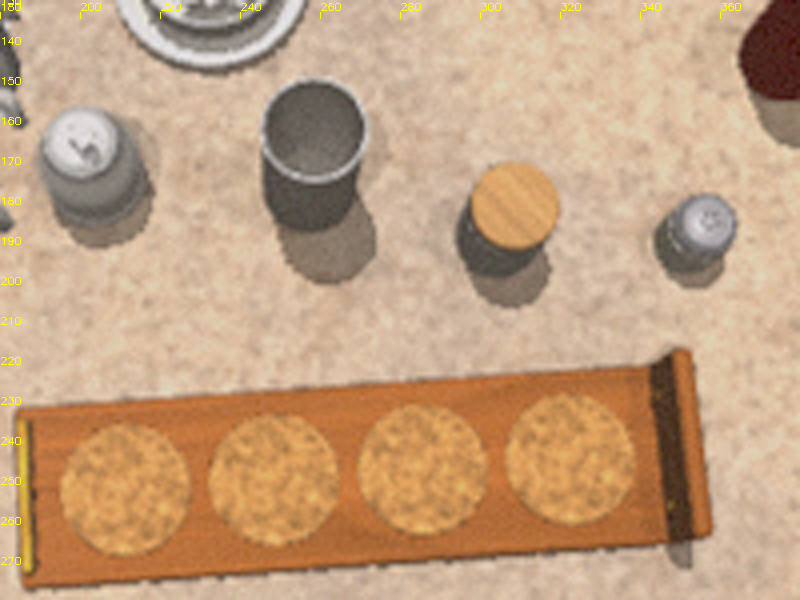

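View pics/scene_crop0.png

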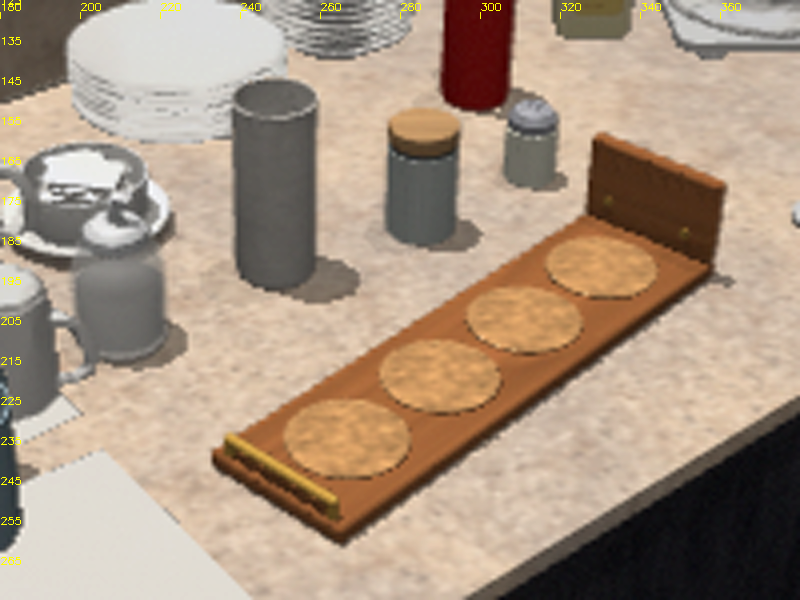

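```bash
cat > h.py <<'E'
import numpy as np,cv2
def cal(n):
    z=np.load(n+'_cal.npz'); return z['K'],z['E']
def cast(n,u,v,h):
    K,E=cal(n); d=E[:3,:3]@np.linalg.solve(K,[u,v,1]); o=E[:3,3]; return o+d*(h-o[2])/d[2]
def proj(n,p):
    K,E=cal(n); q=K@(E[:3,:3].T@(np.asarray(p,float)-E[:3,3])); return q[:2]/q[2]
E
python3 - <<'E'
from h import *
def cc(n,x,y): 
    x0,y0=(180,130) if n=='top' else (180,125)
    return (x+.5)/4-.5+x0,(y+.5)/4-.5+y0
# cork masks
for n in('top','scene'):
    im=np.load(n+'.npy'); hsv=cv2.cvtColor(im,cv2.COLOR_RGB2HSV)
    m=cv2.inRange(hsv,(8,100,120),(22,200,255)) 
    m=cv2.morphologyEx(cv2.morphologyEx(m,cv2.MORPH_OPEN,np.ones((3,3))),cv2.MORPH_CLOSE,np.ones((5,5)))
    k,l,s,c=cv2.connectedComponentsWithStats(m)
    for i in range(1,k):
        if s[i,4]>150: print(n,s[i],c[i].round(1),cast(n,*c[i],.016).round(4))
P={'beaker rim':('top',314,130,.148),'caddy lid':('top',515,206,.094),'shaker cap':('top',708,222,.056),'disp cap':('top',82,140,.10),
'beaker rim s':('scene',274,100,.148),'caddy lid s':('scene',424,131,.094),
'disc1t':('top',126,489,.016),'disc2t':('top',274,480,.016),'disc3t':('top',423,469,.016),'disc4t':('top',570,459,.016),
'disc1s':('scene',347,438,.016),'disc2s':('scene',440,376,.016),'disc3s':('scene',525,319,.016),'disc4s':('scene',602,266,.016)}
for k,(n,x,y,h) in P.items(): print(k,cast(n,*cc(n,x,y),h).round(4))
# foot: near edges & sides in scene
for k,x,y,rad in(('beaker',274,288,.03),('caddy',422,243,.028),('shaker',530,187,.022),('disp',120,362,.0335)):
    p=cast('scene',*cc('scene',x,y),0.0); o=cal('scene')[1][:3,3]; d=(p-o)[:2]; d/=np.linalg.norm(d); print(k,'foot s',p[:2]+d*rad)
for k,x,y,rad in(('beaker',309,232,.03),('caddy',497,276,.028),('shaker',685,271,.022),('disp',104,226,.0335)):
    p=cast('top',*cc('top',x,y),0.0); print(k,'foot t',p[:2]+[rad,0])
E
```

```text
top [298 171  22  21 363] [308.4 180.8] [ 0.6479 -0.1733  0.016 ]
top [ 184  223  161   53 6716] [263.  248.4] [ 0.4631 -0.0628  0.016 ]
scene [ 249  182   95   67 2001] [294.7 213.4] [ 0.4652 -0.0524  0.016 ]
beaker rim [ 0.6521 -0.0366  0.148 ]
caddy lid [ 0.6271 -0.1629  0.094 ]
shaker cap [ 0.6337 -0.2909  0.056 ]
disp cap [0.6513 0.1048 0.1   ]
beaker rim s [ 0.6496 -0.0344  0.148 ]
caddy lid s [ 0.6186 -0.1553  0.094 ]
disc1t [0.4466 0.0688 0.016 ]
disc2t [ 0.4578 -0.025   0.016 ]
disc3t [ 0.4704 -0.1197  0.016 ]
disc4t [ 0.4823 -0.2135  0.016 ]
disc1s [0.4448 0.0695 0.016 ]
disc2s [ 0.4563 -0.0246  0.016 ]
disc3s [ 0.4682 -0.1192  0.016 ]
disc4s [ 0.4813 -0.2143  0.016 ]
beaker foot s [ 0.65686275 -0.03857915]
caddy foot s [ 0.62987553 -0.16905193]
shaker foot s [ 0.6321852  -0.29371061]
disp foot s [0.65658595 0.10623475]
beaker foot t [ 0.65498449 -0.03854888]
caddy foot t [ 0.63051972 -0.16490664]
shaker foot t [ 0.6353966  -0.28977843]
disp foot t [0.65438382 0.0982937 ]
```

Both crops confirm the identities. The steel beaker is at native top (258,162), the dispenser at (200,170), the caddy with its wooden lid at (308,181) and the shaker at (357,187). The red beaker at (385,133) is excluded. The order is disc_4 beaker, disc_3 dispenser, disc_2 caddy, disc_1 shaker. I'll turn the tool first.

```bash
python3 -m inch '[-1,0,0,0,0,0,-6.71,-1,0,0,0,0,0,-6.71,-1,0,0,0,0,0,-6.71,-1,0,0,0,0,0,-6.71,-1,0,0,0,0,0,-6.71,-1,0,0,0,0,0,-6.71,-1,0,0,0,0,0,-6.71,-1,0,0,0,0,0,-6.71,-1,0,0,0,0,0,-6.71,-1,0,0,0,0,0,-6.71,-1,0,0,0,0,0,-6.71,-1,0,0,0,0,0,0]'
python3 - <<'E'
from h import *
# red decoy foot & rim
for k,p in(('red rim',(588/1.5,188/1.5,.148)),('red foot',(568/1.5,222/1.5,0))): print(k,cast('top',*p))
E
```

```text
time: 1.2
tcp_pos: [0.1803, -0.6242, 0.2308]
orientation: [-180.0, -0.1, 90.0]
contact_force: [-0.0, 0.7, -0.2]
opening: 0.0854
red rim [ 0.76290654 -0.35162335  0.148     ]
red foot [ 0.75574982 -0.36438432  0.        ]
```

```bash
python3 -m inch '[-1,3.09,2.48,0,0,0,0,-1,3.09,2.48,0,0,0,0,-1,3.09,2.48,0,0,0,0,-1,3.09,2.48,0,0,0,0,-1,3.09,2.48,0,0,0,0,-1,3.09,2.48,0,0,0,0,-1,3.09,2.48,0,0,0,0,-1,3.09,2.48,0,0,0,0,-1,3.09,2.48,0,0,0,0,-1,3.09,2.48,0,0,0,0,-1,3.09,2.48,0,0,0,0,-1,3.09,2.48,0,0,0,0,-1,3.09,2.48,0,0,0,0,-1,3.09,2.48,0,0,0,0,-1,3.09,2.48,0,0,0,0,-1,3.09,2.48,0,0,0,0,-1,3.09,2.48,0,0,0,0,-1,3.09,2.48,0,0,0,0,-1,3.09,2.48,0,0,0,0,-1,0,0,0,0,0,0]'
python3 - <<'E'
from bench import r
import cv2,numpy as np
d=r.snapshot('wrist'); cv2.imwrite('pics/w1.png',d['color'][:,:,::-1]); print(r.sense()['tcp_pos'],r.sense()['joints'])
np.savez('wrist_cal.npz',K=d['mtx'],E=d['extrinsics'])
E
```

```text
time: 2.87
tcp_pos: [0.6556, -0.0257, 0.2309]
orientation: [179.8, -0.6, 90.5]
contact_force: [-0.5, 1.6, 0.6]
opening: 0.0856
[ 0.65380036 -0.03046256  0.23072976] [ 13.56090766  37.25959483 -22.98291422  80.31207237  14.76692091
  65.36587186 -11.03009052]
```

View pics/w1.png

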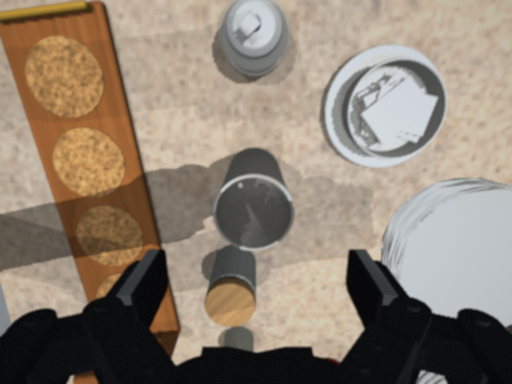

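```bash
python3 - <<'E'
from h import *
from bench import r
print('beaker rim',cast('wrist',253.5,211,.148),'proj tcp',proj('wrist',r.sense()['tcp_pos']),'disp', cast('wrist',252,30,.09),'caddy',cast('wrist',231,302,.094),r.sense()['tcp_pos'])
print(cast('wrist',64,76,.016))
E
```

```text
beaker rim [ 0.65264181 -0.03463112  0.148     ] proj tcp [254.90827103 259.50568347] disp [0.65020202 0.10343313 0.09      ] caddy [ 0.62914866 -0.15859817  0.094     ] [ 0.65380036 -0.03046256  0.23072976]
[0.44572848 0.07027102 0.016     ]
```

```bash
python3 -m inch '[-1,0,0,0,0,0,0,-1,0,0,1,0,0,0,-1,0,0,2,0,0,0,-1,0,0,1,0,0,0,-1,0,0,0,0,0,0]'
```

```text
time: 3.33
tcp_pos: [0.6496, -0.0401, 0.1879]
orientation: [-179.6, 0.1, 89.8]
contact_force: [-0.5, 0.2, -0.1]
opening: 0.0858
```

```bash
python3 -m inch '[-1,0.4,0.3,0,0,0,0,-1,0,0,2,0,0,0,-1,0,0,2,0,0,0,-1,0,0,2,0,0,0,-1,0,0,1.8,0,0,0,-1,0,0,1,0,0,0,-1,0,0,0,0,0,0,0.2,0,0,0,0,0,0,1,0,0,0,0,0,0,1,0,0,0,0,0,0,1,0,0,0,0,0,0,1,0,0,0,0,0,0]'
```

```text
time: 4.33
tcp_pos: [0.6564, -0.0334, 0.1054]
orientation: [179.8, -0.0, 89.9]
contact_force: [-1.0, -0.1, 6.6]
opening: 0.0622
```

```bash
python3 -m inch '[1,0,0,0,0,0,0,1,0,0,0,0,0,0,1,0,0,-0.5,0,0,0,1,0,0,-1,0,0,0,1,0,0,-1,0,0,0,1,0,0,0,0,0,0]'; python3 - <<'E'
from bench import r
import cv2
d=r.snapshot('wrist'); cv2.imwrite('pics/w2.png',d['color'][:,:,::-1]); print(r.sense()['tcp_pos'],r.sense()['contact_force'])
E
```

```text
time: 4.83
tcp_pos: [0.6571, -0.0334, 0.1311]
orientation: [179.7, -0.0, 89.9]
contact_force: [0.9, 0.9, -0.8]
opening: 0.0625
[ 0.65660797 -0.03343922  0.13010671] [ 0.67043756  0.2281445  -2.23370896]
```

View pics/w2.png

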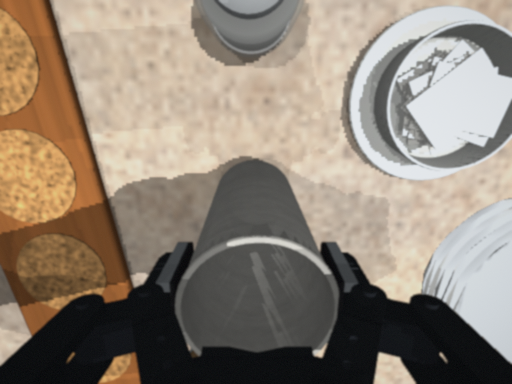

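```bash
python3 -m inch '[1,0,0,-2,0,0,0,1,0,0,-3.5,0,0,0,1,0,0,-3.5,0,0,0,1,0,0,-3,0,0,0,1,-1.2,-1.2,-1,0,0,0,1,-2.4,-2.3,0,0,0,0,1,-2.4,-2.3,0,0,0,0,1,-2.4,-2.3,0,0,0,0,1,-2.4,-2.3,0,0,0,0,1,-2.4,-2.3,0,0,0,0,1,-2.4,-2.3,0,0,0,0,1,-1.5,-1.5,0,0,0,0,1,-0.8,-1,0,0,0,0,1,0,0,0,0,0,0,1,0,0,0,0,0,0]'
```

```text
time: 6.13
tcp_pos: [0.4808, -0.2117, 0.2584]
orientation: [179.9, -0.1, 90.0]
contact_force: [-0.2, 0.8, -1.2]
opening: 0.0623
```

```bash
python3 -m inch '[1,0,0,2,0,0,0,1,0,0,3,0,0,0,1,0,0,3,0,0,0,1,0,0,2.5,0,0,0,1,0,0,1.5,0,0,0,1,0,0,0.8,0,0,0,1,0,0,0,0,0,0]'; python3 - <<'E'
from bench import r
import cv2
print(r.sense()['tcp_pos'],r.sense()['contact_force'])
for n,(x0,y0,x1,y1) in (("top",(180,130,380,280)),("scene",(280,125,380,225))):
    d=r.snapshot(n)
    c=cv2.resize(d['color'][y0:y1,x0:x1,::-1],None,fx=4,fy=4,interpolation=cv2.INTER_CUBIC)
    cv2.imwrite(f'pics/{n}_c3.png',cv2.convertScaleAbs(c,alpha=1.4))
E
```

```text
time: 6.72
tcp_pos: [0.4808, -0.21, 0.1287]
orientation: [-179.9, -0.2, 90.2]
contact_force: [-0.7, 1.0, -2.0]
opening: 0.0625
[ 0.48083446 -0.21004848  0.12867419] [-0.68201708  0.95524743 -1.98816609]
```

View pics/scene_c3.png

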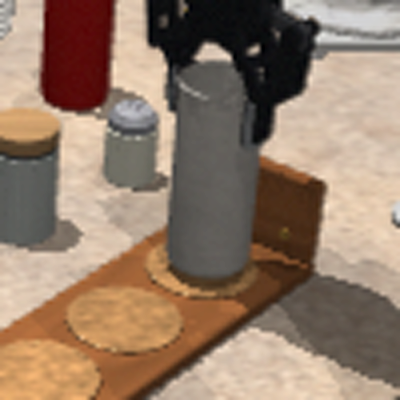

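```bash
python3 -m inch '[1,-0.2,0.1,0.3,0,0,0,1,0,0,0.2,0,0,0,1,0,0,0,0,0,0]'; python3 -m inch '[1,0,0,0.1,0,0,0,1,0,0,0.1,0,0,0,1,0,0,0,0,0,0]'
```

```text
time: 7.07
tcp_pos: [0.4817, -0.2148, 0.1258]
orientation: [179.9, 0.0, 89.9]
contact_force: [-0.0, -0.2, -1.9]
opening: 0.0624
time: 7.32
tcp_pos: [0.4812, -0.2145, 0.1234]
orientation: [180.0, -0.0, 89.9]
contact_force: [0.2, -0.4, -2.3]
opening: 0.0621
```

```bash
python3 -m inch '[1,0.1,0,0.1,0,0,0,1,0,0,0.1,0,0,0,1,0,0,0,0,0,0]'; python3 -m inch '[1,0,0,0.1,0,0,0,1,0,0,0,0,0,0]'
```

```text
time: 7.57
tcp_pos: [0.4814, -0.2133, 0.1214]
orientation: [180.0, -0.0, 90.0]
contact_force: [0.5, -0.2, -1.1]
opening: 0.0624
time: 7.73
tcp_pos: [0.4814, -0.2134, 0.1213]
orientation: [180.0, 0.0, 90.0]
contact_force: [-2.1, 0.0, 6.4]
opening: 0.0623
```

Contact (+6 N upward). Releasing gradually, then rising.

```bash
python3 -m inch '[-0.4,0,0,0,0,0,0,-0.6,0,0,0,0,0,0,-1,0,0,0,0,0,0,-1,0,0,0,0,0,0,-1,0,0,0,0,0,0,-1,0,0,-1,0,0,0,-1,0,0,-2,0,0,0,-1,0,0,-3,0,0,0,-1,0,0,-3,0,0,0,-1,0,0,-1,0,0,0,-1,0,0,0,0,0,0]'
```

```text
time: 8.65
tcp_pos: [0.4833, -0.2139, 0.2238]
orientation: [179.6, 0.2, 90.0]
contact_force: [-0.0, 0.3, 0.4]
opening: 0.0855
```

```bash
python3 -m inch '[-1,1.6,0.8,0,0,0,0,-1,3.2,1.7,0,0,0,0,-1,3.2,1.7,0,0,0,0,-1,3.2,1.7,0,0,0,0,-1,3.2,1.7,0,0,0,0,-1,3.2,1.7,0,0,0,0,-1,3.2,1.7,0,0,0,0,-1,3.2,1.7,0,0,0,0,-1,3.2,1.7,0,0,0,0,-1,3.2,1.7,0,0,0,0,-1,1.4,0.9,0,0,0,0,-1,0,0,0,0,0,0,-1,0,0,0,0,0,0]'; python3 - <<'E'
from bench import r
import cv2,numpy as np
from h import *
d=r.snapshot('wrist'); np.savez('wrist_cal.npz',K=d['mtx'],E=d['extrinsics']); cv2.imwrite('pics/w4.png',d['color'][:,:,::-1]); print(r.sense()['tcp_pos'],r.sense()['contact_force'])
d=r.snapshot('top'); np.save('top.npy',d['color'])
c=cv2.resize(d['color'][200:290,170:370,::-1],None,fx=4,fy=4,interpolation=cv2.INTER_CUBIC)
cv2.imwrite('pics/top_c4.png',cv2.convertScaleAbs(c,alpha=1.4))
d=r.snapshot('scene')
c=cv2.resize(d['color'][110:260,180:380,::-1],None,fx=4,fy=4,interpolation=cv2.INTER_CUBIC)
cv2.imwrite('pics/scene_c4.png',cv2.convertScaleAbs(c,alpha=1.4))
E
```

```text
time: 9.73
tcp_pos: [0.6505, 0.1054, 0.2181]
orientation: [-179.8, 0.0, 90.1]
contact_force: [-0.3, 0.0, 0.1]
opening: 0.0852
[0.65063789 0.10329504 0.21854346] [-0.186962   -1.04985806 -0.44377682]
```

View pics/w4.png

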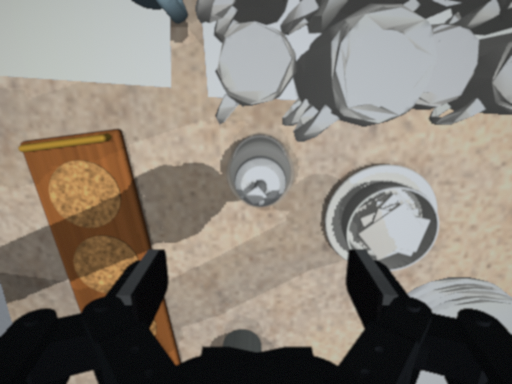

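View pics/top_c4.png

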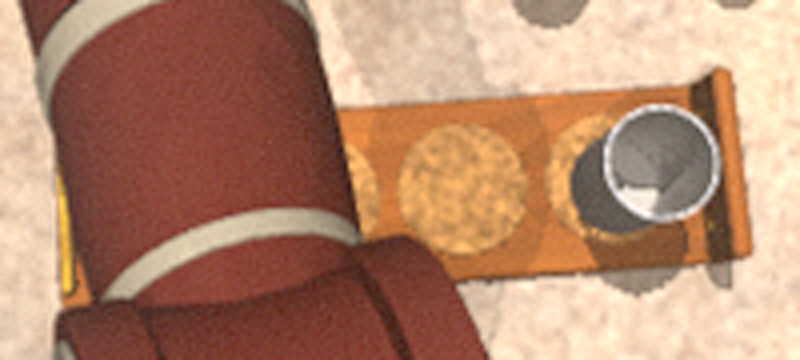

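View pics/scene_c4.png

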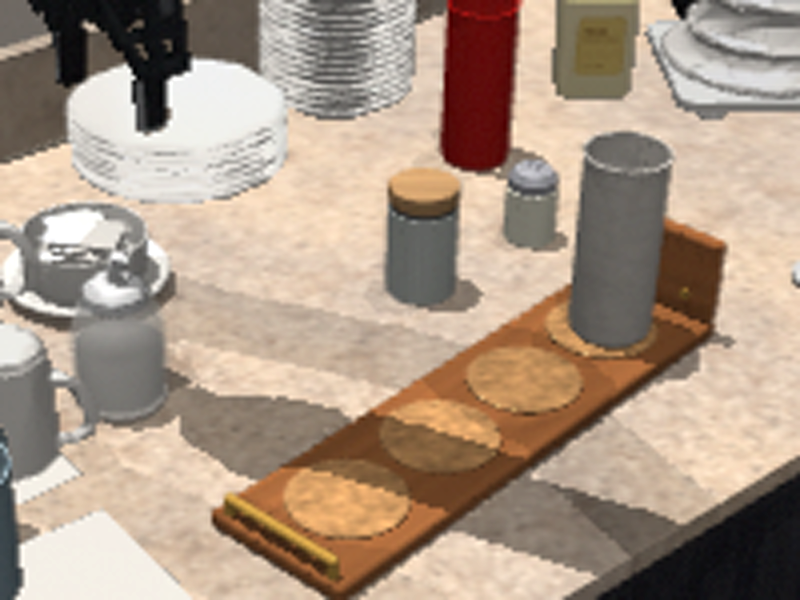

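```bash
python3 - <<'E'
from h import *
u,v=(662+.5)/4-.5+170,(162+.5)/4-.5+200
print('beaker rim',cast('top',u,v,.164))
print('cap',cast('wrist',260,183,.098),'spout',cast('wrist',262,190,.118),'body top outline',cast('wrist',261,170,.065))
print('foot far',cast('wrist',261,136,0.005),'mug near edge',cast('wrist',240,106,.09),cast('wrist',228,118,.05))
E
```

```text
beaker rim [ 0.47797025 -0.21690526  0.164     ]
cap [0.65219473 0.10762342 0.098     ] spout [0.65368998 0.10737867 0.118     ] body top outline [0.65340598 0.11143463 0.065     ]
foot far [0.65388095 0.13676485 0.005     ] mug near edge [0.63500699 0.17288994 0.09      ] [0.62088991 0.16003685 0.05      ]
```

```bash
python3 - <<'E'
from h import *
for p in ((.71,.105,.04),(.71,.094,.04),(.71,.116,.05),(.596,.105,.04)): print(p,proj('wrist',p))
print(cast('wrist',325,220,.012),cast('wrist',346,222,.05))
E
```

```text
(0.71, 0.105, 0.04) [313.83576075 170.49900409]
(0.71, 0.094, 0.04) [313.23506356 180.45463286]
(0.71, 0.116, 0.05) [316.16372205 162.35112815]
(0.596, 0.105, 0.04) [206.86156221 170.20041791]
[0.73250843 0.03626144 0.012     ] [0.74649916 0.04997998 0.05      ]
```

```bash
python3 -m inch '[-1,0.2,0.2,0,0,0,0,-1,0,0,2,0,0,0,-1,0,0,3,0,0,0,-1,0,0,3,0,0,0,-1,0,0,3,0,0,0,-1,0,0,2,0,0,0,-1,0,0,1,0,0,0,-1,0,0,0,0,0,0,-1,0,0,0,0,0,0]'; python3 - <<'E'
from bench import r
import cv2,numpy as np
d=r.snapshot('wrist'); cv2.imwrite('pics/w5.png',d['color'][:,:,::-1]); print(r.sense()['tcp_pos'],r.sense()['contact_force'])
d=r.snapshot('scene')
c=cv2.resize(d['color'][140:240,160:260,::-1],None,fx=5,fy=5,interpolation=cv2.INTER_CUBIC)
cv2.imwrite('pics/scene_c5.png',cv2.convertScaleAbs(c,alpha=1.4))
E
```

```text
time: 10.63
tcp_pos: [0.6541, 0.106, 0.081]
orientation: [179.9, -0.0, 89.9]
contact_force: [0.5, -0.2, 0.5]
opening: 0.0858
[0.65470995 0.10645321 0.08197222] [-0.77207484  0.71114876  0.4207555 ]
```

View pics/w5.png

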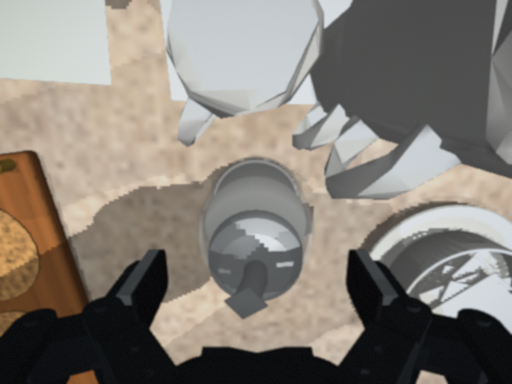

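View pics/scene_c5.png

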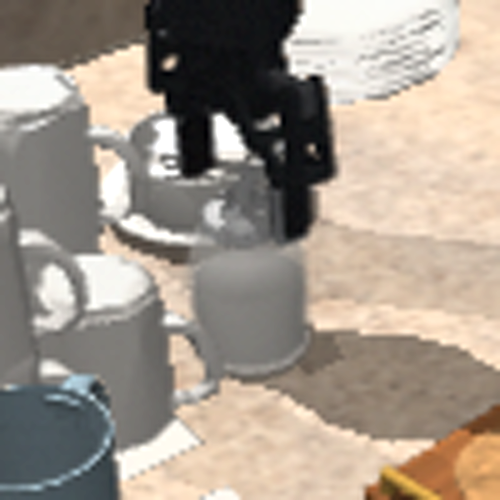

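```bash
python3 -m inch '[-1,0,0,1,0,0,0,-1,0,0,1,0,0,0,-1,0,0,0.7,0,0,0,-1,0,0,0.3,0,0,0,-1,0,0,0,0,0,0]'; python3 -m inch '[-1,0,0,0.2,0,0,0,-1,0,0,0.2,0,0,0,-1,0,0,0,0,0,0]'
```

```text
time: 11.15
tcp_pos: [0.6525, 0.1062, 0.0488]
orientation: [-179.8, 0.0, 90.0]
contact_force: [0.3, -0.8, 0.6]
opening: 0.0855
time: 11.4
tcp_pos: [0.6541, 0.1067, 0.0475]
orientation: [179.9, -0.0, 90.0]
contact_force: [-1.6, -0.6, 4.1]
opening: 0.0852
```

```bash
python3 -m inch '[-1,0,0,0,0,0,0]'; python3 - <<'E'
from bench import r
import cv2
d=r.snapshot('scene'); print(r.sense()['contact_force'],r.sense()['tcp_pos'])
c=cv2.resize(d['color'][140:240,160:260,::-1],None,fx=5,fy=5,interpolation=cv2.INTER_CUBIC)
cv2.imwrite('pics/scene_c6.png',cv2.convertScaleAbs(c,alpha=1.4))
E
```

```text
time: 11.48
tcp_pos: [0.654, 0.1067, 0.0475]
orientation: [179.9, -0.0, 90.0]
contact_force: [-1.6, -0.5, 4.8]
opening: 0.0857
[-1.82347363 -0.45220363  4.08470889] [0.65403634 0.10665704 0.04746336]
```

View pics/scene_c6.png

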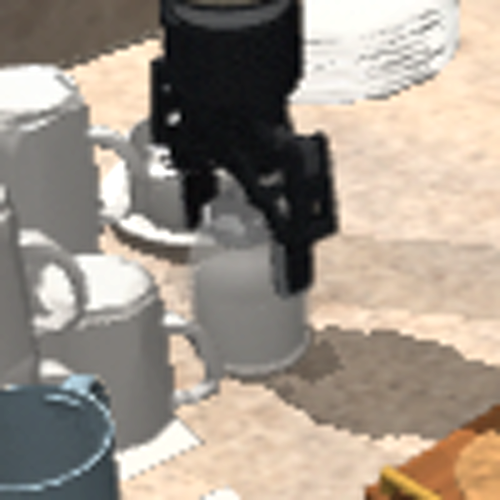

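```bash
python3 -m inch '[-1,0,0,-0.1,0,0,0,0,0,0,0,0,0,0,0.3,0,0,0,0,0,0,1,0,0,0,0,0,0,1,0,0,0,0,0,0,1,0,0,0,0,0,0,1,0,0,0,0,0,0]'; python3 -m inch '[1,0,0,-0.3,0,0,0,1,0,0,-0.5,0,0,0,1,0,0,-0.7,0,0,0,1,0,0,0,0,0,0]'; python3 - <<'E'
from bench import r
import cv2
d=r.snapshot('scene'); print(r.sense()['contact_force'],r.sense()['tcp_pos'])
c=cv2.resize(d['color'][140:240,160:260,::-1],None,fx=5,fy=5,interpolation=cv2.INTER_CUBIC)
cv2.imwrite('pics/scene_c7.png',cv2.convertScaleAbs(c,alpha=1.4))
d=r.snapshot('wrist'); cv2.imwrite('pics/w7.png',d['color'][:,:,::-1])
E
```

```text
time: 12.12
tcp_pos: [0.6538, 0.1066, 0.0484]
orientation: [180.0, -0.0, 89.9]
contact_force: [-0.6, -0.3, 6.8]
opening: 0.0638
time: 12.45
tcp_pos: [0.654, 0.1065, 0.0631]
orientation: [179.9, -0.0, 89.9]
contact_force: [0.1, -0.1, -3.3]
opening: 0.0641
[-0.52885899 -0.7822949  -2.33026139] [0.65387323 0.1065107  0.06277174]
```

View pics/scene_c7.png

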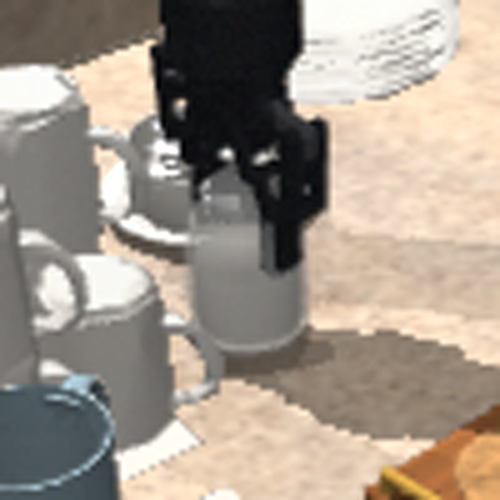

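View pics/w7.png

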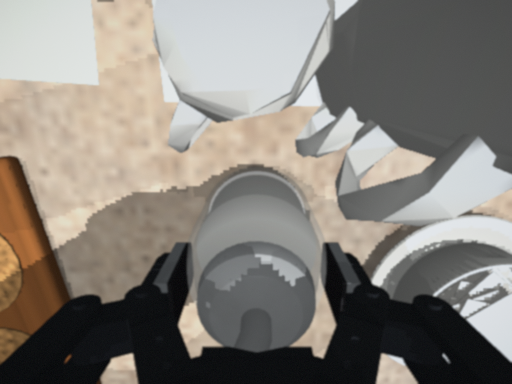

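```bash
python3 -m inch '[1,0,0,-1.5,0,0,0,1,0,0,-2.5,0,0,0,1,0,0,-2.5,0,0,0,1,0,0,-1.5,0,0,0,1,-0.8,-0.6,-1,0,0,0,1,-1.6,-1.3,0,0,0,0,1,-2.4,-2,0,0,0,0,1,-2.4,-2,0,0,0,0,1,-2.4,-2,0,0,0,0,1,-2.4,-2,0,0,0,0,1,-2.4,-2,0,0,0,0,1,-2.4,-2,0,0,0,0,1,-2.4,-2,0,0,0,0,1,-1.7,-1.4,0,0,0,0,1,-1,-0.8,0,0,0,0,1,-0.5,-0.4,0,0,0,0,1,0,0,0,0,0,0,1,0,0,0,0,0,0]'; python3 - <<'E'
from bench import r
import cv2
d=r.snapshot('scene'); print(r.sense()['contact_force'],r.sense()['tcp_pos'])
c=cv2.resize(d['color'][90:240,210:390,::-1],None,fx=4,fy=4,interpolation=cv2.INTER_CUBIC)
cv2.imwrite('pics/scene_c8.png',cv2.convertScaleAbs(c,alpha=1.4))
E
```

```text
time: 14.05
tcp_pos: [0.4685, -0.117, 0.1523]
orientation: [180.0, -0.0, 90.0]
contact_force: [0.8, 1.3, -2.0]
opening: 0.0641
[ 0.72098921 -0.18286479 -4.07516756] [ 0.46905897 -0.11633335  0.1524003 ]
```

View pics/scene_c8.png

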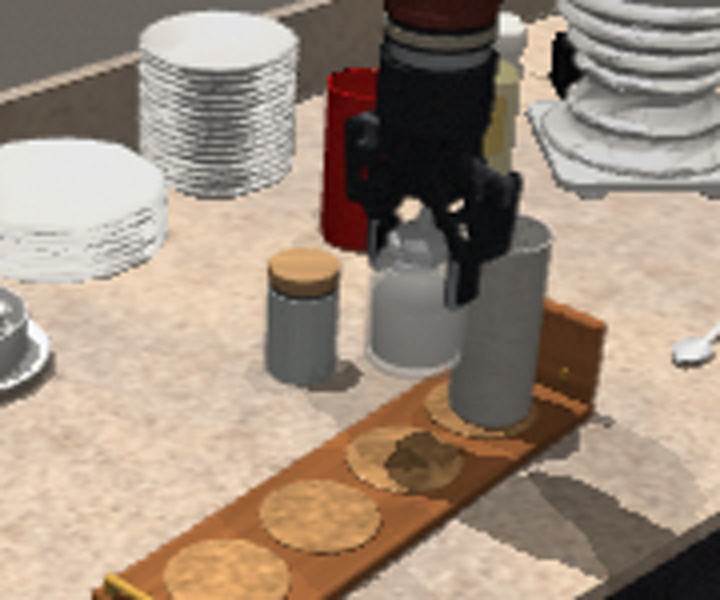

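```bash
python3 -m inch '[1,-0.1,0,1,0,0,0,1,0,0,2,0,0,0,1,0,0,2,0,0,0,1,0,0,1.8,0,0,0,1,0,0,0.8,0,0,0,1,0,0,0.3,0,0,0,1,0,0,0,0,0,0,1,0,0,0,0,0,0]'; python3 -m inch '[1,0,0,0.1,0,0,0,1,0,0,0.1,0,0,0,1,0,0,0,0,0,0]'
```

```text
time: 14.77
tcp_pos: [0.4692, -0.118, 0.0737]
orientation: [179.9, -0.0, 90.0]
contact_force: [0.4, 0.8, -3.6]
opening: 0.0639
time: 15.02
tcp_pos: [0.4687, -0.1186, 0.0718]
orientation: [179.9, 0.0, 89.9]
contact_force: [-0.7, -0.5, -3.7]
opening: 0.0637
```

```bash
python3 -m inch '[1,0,0,0.2,0,0,0,1,0,0,0.2,0,0,0,1,0,0,0,0,0,0]'; python3 -m inch '[1,0,0,0.1,0,0,0,1,0,0,0.1,0,0,0,1,0,0,0,0,0,0]';  python3 -m inch '[1,0,0,0.1,0,0,0,1,0,0,0,0,0,0]'
```

```text
time: 15.27
tcp_pos: [0.4681, -0.1185, 0.0671]
orientation: [-180.0, -0.0, 90.0]
contact_force: [-0.1, -0.3, -3.3]
opening: 0.0639
time: 15.52
tcp_pos: [0.4682, -0.1184, 0.0651]
orientation: [-180.0, -0.0, 90.0]
contact_force: [-0.6, -0.4, -3.3]
opening: 0.064
time: 15.68
tcp_pos: [0.4685, -0.1184, 0.0645]
orientation: [180.0, 0.0, 90.0]
contact_force: [-0.7, -0.6, -1.6]
opening: 0.0641
```

```bash
python3 -m inch '[1,0,0,0.1,0,0,0,1,0,0,0,0,0,0]'; python3 -m inch '[-0.4,0,0,0,0,0,0,-0.7,0,0,0,0,0,0,-1,0,0,0,0,0,0,-1,0,0,0,0,0,0,-1,0,0,-0.5,0,0,0,-1,0,0,-1.5,0,0,0,-1,0,0,-3,0,0,0,-1,0,0,-3,0,0,0,-1,0,0,-3,0,0,0,-1,0,0,-2,0,0,0,-1,0,0,0,0,0,0]'
```

```text
time: 15.85
tcp_pos: [0.4685, -0.1184, 0.0643]
orientation: [180.0, 0.0, 90.0]
contact_force: [-2.3, -0.0, 6.2]
opening: 0.0642
time: 16.77
tcp_pos: [0.4712, -0.1186, 0.1978]
orientation: [179.5, 0.1, 90.0]
contact_force: [0.7, 0.5, -0.2]
opening: 0.0856
```

```bash
python3 -m inch '[-1,-0.4,1.6,0,0,0,0,-1,-0.9,3.2,0,0,0,0,-1,-0.9,3.2,0,0,0,0,-1,-0.9,3.2,0,0,0,0,-1,-0.8,3.0,0,0,0,0,-1,-0.5,1.6,0,0,0,0,-1,0,0,0,0,0,0,-1,0,0,0,0,0,0]'; python3 - <<'E'
from bench import r
import cv2,numpy as np
d=r.snapshot('wrist'); np.savez('wrist_cal.npz',K=d['mtx'],E=d['extrinsics']);cv2.imwrite('pics/w9.png',d['color'][:,:,::-1]); print(r.sense()['contact_force'],r.sense()['tcp_pos'],d['extrinsics'][:3,3])
d=r.snapshot('top')
c=cv2.resize(d['color'][140:290,170:370,::-1],None,fx=4,fy=4,interpolation=cv2.INTER_CUBIC)
cv2.imwrite('pics/top_c9.png',cv2.convertScaleAbs(c,alpha=1.4))
E
```

```text
time: 17.43
tcp_pos: [0.6258, -0.1624, 0.1917]
orientation: [-179.8, -0.1, 90.0]
contact_force: [-0.7, 0.5, -0.5]
opening: 0.0855
[-0.53926528  0.24199593  0.64158345] [ 0.62507846 -0.16210703  0.19208184] [ 0.6250869  -0.08506409  0.3341667 ]
```

View pics/w9.png

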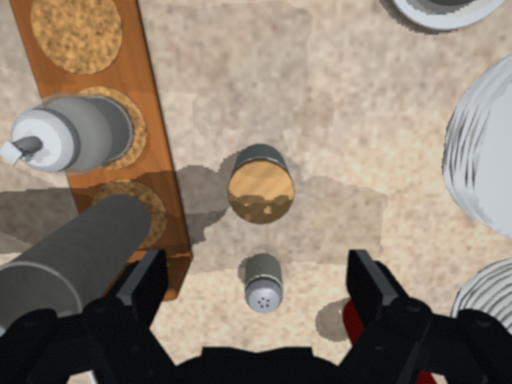

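View pics/top_c9.png

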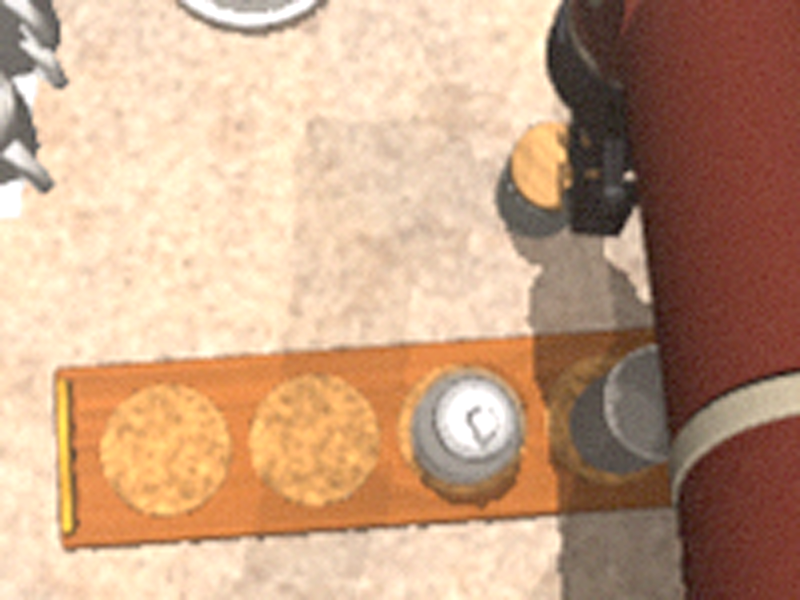

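```bash
python3 - <<'E'
from h import *
print('caddy',cast('wrist',261,190,.094),'shaker',cast('wrist',264,292,.058))
print('disp cap',cast('top',(469.5)/4-.5+170,(420.5)/4-.5+140,.116))
E
```

```text
caddy [ 0.62816571 -0.15946762  0.094     ] shaker [ 0.63220144 -0.28235378  0.058     ]
disp cap [ 0.46644541 -0.11450664  0.116     ]
```

```bash
python3 -m inch '[-1,0.1,0.3,0,0,0,0,-1,0,0,2,0,0,0,-1,0,0,3,0,0,0,-1,0,0,3,0,0,0,-1,0,0,3,0,0,0,-1,0,0,2,0,0,0,-1,0,0,1,0,0,0,-1,0,0,0.3,0,0,0,-1,0,0,0,0,0,0]'
```

```text
time: 18.28
tcp_pos: [0.6292, -0.1613, 0.0505]
orientation: [-180.0, -0.0, 90.0]
contact_force: [0.0, -1.1, 0.1]
opening: 0.0857
```

```bash
python3 -m inch '[-0.4,0,0,0,0,0,0,0,0,0,0,0,0,0,0.5,0,0,0,0,0,0,1,0,0,0,0,0,0,1,0,0,0,0,0,0,1,0,0,0,0,0,0,1,0,0,0,0,0,0]'; python3 -m inch '[1,0,0,-0.5,0,0,0,1,0,0,-1,0,0,0,1,0,0,-1,0,0,0,1,0,0,0,0,0,0]'
```

```text
time: 18.87
tcp_pos: [0.6304, -0.1617, 0.0525]
orientation: [179.8, 0.0, 89.9]
contact_force: [-2.4, 0.0, 5.7]
opening: 0.0549
time: 19.2
tcp_pos: [0.6311, -0.1617, 0.0782]
orientation: [179.7, 0.0, 89.9]
contact_force: [0.3, -0.1, -1.6]
opening: 0.0547
```

```bash
python3 -m inch '[1,0,0,-2,0,0,0,1,0,0,-3,0,0,0,1,0,0,-3,0,0,0,1,0,0,-2.5,0,0,0,1,0.8,-1,-1,0,0,0,1,1.7,-2.2,0,0,0,0,1,1.7,-2.2,0,0,0,0,1,1.7,-2.2,0,0,0,0,1,1.7,-2.2,0,0,0,0,1,1.7,-2.2,0,0,0,0,1,1.7,-2.2,0,0,0,0,1,1.6,-2,0,0,0,0,1,0.8,-1.2,0,0,0,0,1,0,0,0,0,0,0,1,0,0,0,0,0,0]'
```

```text
time: 20.45
tcp_pos: [0.4554, -0.0272, 0.1909]
orientation: [179.9, 0.0, 90.0]
contact_force: [0.4, 0.2, -1.7]
opening: 0.0546
```

```bash
python3 -m inch '[1,0.2,0.1,1,0,0,0,1,0,0,3,0,0,0,1,0,0,3,0,0,0,1,0,0,2.5,0,0,0,1,0,0,1.2,0,0,0,1,0,0,0.5,0,0,0,1,0,0,0.2,0,0,0,1,0,0,0,0,0,0]'; python3 -m inch '[1,0,0,0.2,0,0,0,1,0,0,0.1,0,0,0,1,0,0,0,0,0,0]'
```

```text
time: 21.12
tcp_pos: [0.4572, -0.0256, 0.076]
orientation: [180.0, -0.0, 89.9]
contact_force: [-0.1, -0.2, -1.6]
opening: 0.0549
time: 21.37
tcp_pos: [0.4569, -0.0255, 0.0739]
orientation: [179.9, 0.0, 89.9]
contact_force: [-0.3, 0.2, -1.5]
opening: 0.0551
```

```bash
python3 -m inch '[1,0,0,0.2,0,0,0,1,0,0,0.1,0,0,0,1,0,0,0,0,0,0]'; python3 -m inch '[1,0,0,0.1,0,0,0,1,0,0,0.1,0,0,0,1,0,0,0,0,0,0]';  python3 -m inch '[1,0,0,0.1,0,0,0,1,0,0,0,0,0,0]'
```

```text
time: 21.62
tcp_pos: [0.4564, -0.0255, 0.0704]
orientation: [180.0, 0.0, 90.0]
contact_force: [-1.7, -0.2, -1.7]
opening: 0.0549
time: 21.87
tcp_pos: [0.4565, -0.0254, 0.0685]
orientation: [180.0, 0.0, 90.0]
contact_force: [-0.3, 0.8, -0.3]
opening: 0.0546
time: 22.03
tcp_pos: [0.4565, -0.0254, 0.0684]
orientation: [180.0, 0.0, 90.0]
contact_force: [-2.7, -0.8, 8.8]
opening: 0.055
```

```bash
python3 -m inch '[-0.2,0,0,0,0,0,0,-0.6,0,0,0,0,0,0,-1,0,0,0,0,0,0,-1,0,0,0,0,0,0,-1,0,0,0,0,0,0,-1,0,0,-1,0,0,0,-1,0,0,-3,0,0,0,-1,0,0,-3.5,0,0,0,-1,0,0,-3.5,0,0,0,-1,0,0,-3,0,0,0,-1,0,0,0,0,0,0]';  python3 -m inch '[-1,-1.4,0.9,0,0,0,0,-1,-2.9,1.9,0,0,0,0,-1,-2.9,1.9,0,0,0,0,-1,-2.9,1.9,0,0,0,0,-1,-2.9,1.9,0,0,0,0,-1,-2.9,1.9,0,0,0,0,-1,-2.9,1.9,0,0,0,0,-1,-2.9,1.9,0,0,0,0,-1,-2.9,1.9,0,0,0,0,-1,-1.6,1.4,0,0,0,0,-1,0,0,0,0,0,0,-1,0,0,0,0,0,0]'; python3 - <<'E'
from bench import r
import cv2,numpy as np
d=r.snapshot('wrist'); np.savez('wrist_cal.npz',K=d['mtx'],E=d['extrinsics']);cv2.imwrite('pics/w10.png',d['color'][:,:,::-1]); print(r.sense()['contact_force'],r.sense()['tcp_pos'],d['extrinsics'][:3,3])
d=r.snapshot('scene')
c=cv2.resize(d['color'][110:260,190:390,::-1],None,fx=4,fy=4,interpolation=cv2.INTER_CUBIC)
cv2.imwrite('pics/scene_c10.png',cv2.convertScaleAbs(c,alpha=1.4))
E
```

```text
time: 22.95
tcp_pos: [0.4602, -0.025, 0.2126]
orientation: [179.3, 0.0, 89.9]
contact_force: [0.4, 0.3, -1.0]
opening: 0.0852
time: 23.95
tcp_pos: [0.6308, -0.2883, 0.2053]
orientation: [-179.9, -0.1, 89.9]
contact_force: [-0.8, 1.1, -0.2]
opening: 0.0855
[ 0.37654985  0.10495445 -0.5151774 ] [ 0.63072602 -0.28660975  0.20589483] [ 0.63016364 -0.21102031  0.34777763]
```

View pics/w10.png

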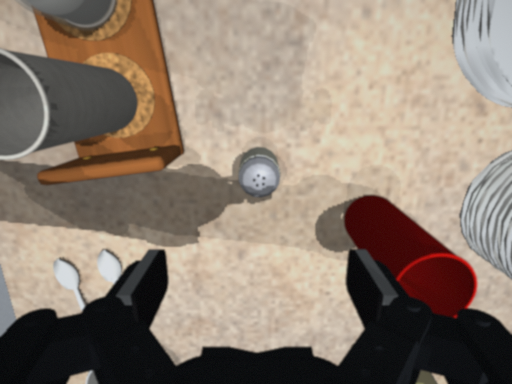

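View pics/scene_c10.png

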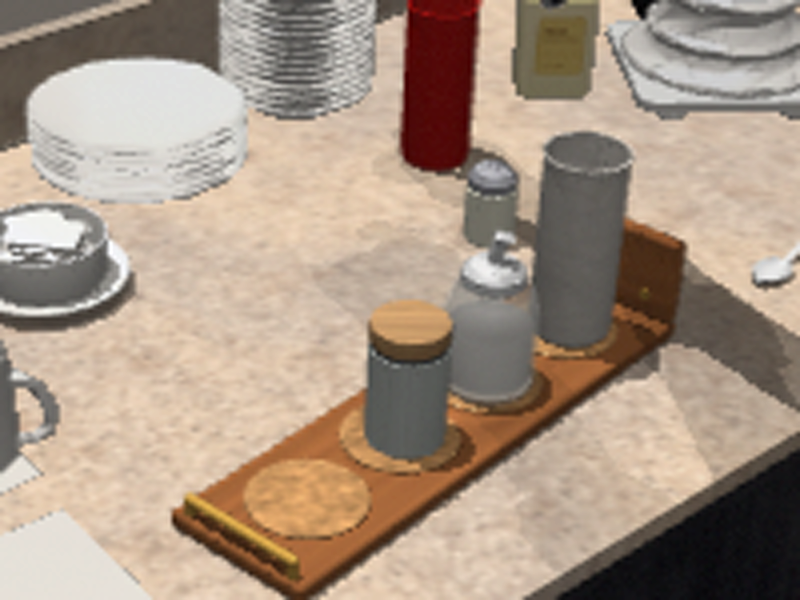

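```bash
python3 - <<'E'
from h import *
print('shaker',cast('wrist',259,175,.058),cast('wrist',259,178,.066))
E
python3 -m inch '[-1,0,0.2,0,0,0,0,-1,0,0,2,0,0,0,-1,0,0,3,0,0,0,-1,0,0,3,0,0,0,-1,0,0,2,0,0,0,-1,0,0,1,0,0,0,-1,0,0,0,0,0,0]'
python3 - <<'E'
from bench import r
import cv2
d=r.snapshot('scene'); print(r.sense()['joints'])
c=cv2.resize(d['color'][0:220,250:510,::-1],None,fx=3,fy=2.7,interpolation=cv2.INTER_CUBIC)
cv2.imwrite('pics/scene_c11.png',cv2.convertScaleAbs(c,alpha=1.4))
E
```

```text
shaker [ 0.6318834  -0.28552061  0.058     ] [ 0.63183647 -0.28638264  0.066     ]
time: 24.63
tcp_pos: [0.6315, -0.2861, 0.0949]
orientation: [-179.7, -0.1, 90.0]
contact_force: [0.7, -0.8, -0.6]
opening: 0.0853
[ 34.01085119  48.47449968 -21.99382769  80.63870934  20.02925468
  54.82808779   7.15762465]
```

View pics/scene_c11.png

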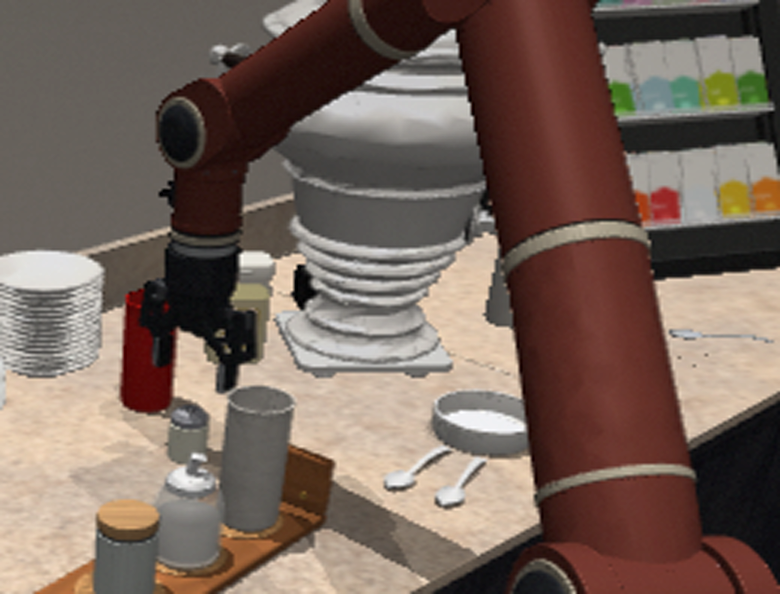

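```bash
python3 -m inch '[-1,-0.1,0,1,0,0,0,-1,0,0,2,0,0,0,-1,0,0,2,0,0,0,-1,0,0,1.5,0,0,0,-1,0,0,1,0,0,0,-1,0,0,0.4,0,0,0,-1,0,0,0,0,0,0]'; python3 -m inch '[-0.4,0,0,0,0,0,0,0,0,0,0,0,0,0,0.5,0,0,0,0,0,0,1,0,0,0,0,0,0,1,0,0,0,0,0,0,1,0,0,0,0,0,0,1,0,0,0,0,0,0,1,0,0,0,0,0,0]'
```

```text
time: 25.27
tcp_pos: [0.6331, -0.2884, 0.0177]
orientation: [-180.0, -0.0, 90.0]
contact_force: [0.2, -0.8, 0.4]
opening: 0.0855
time: 25.93
tcp_pos: [0.6342, -0.2889, 0.0198]
orientation: [179.9, 0.0, 90.0]
contact_force: [0.3, 0.1, 6.2]
opening: 0.0414
```

```bash
python3 -m inch '[1,0,0,-0.5,0,0,0,1,0,0,-1,0,0,0,1,0,0,-1,0,0,0,1,0,0,0,0,0,0]'; python3 - <<'E'
from bench import r
import cv2,numpy as np
d=r.snapshot('wrist'); cv2.imwrite('pics/w12.png',d['color'][:,:,::-1]); print(r.sense()['contact_force'],r.sense()['tcp_pos'])
E
```

```text
time: 26.27
tcp_pos: [0.6347, -0.289, 0.046]
orientation: [179.8, 0.1, 89.9]
contact_force: [0.1, -0.0, -1.0]
opening: 0.0415
[-0.57005709 -0.31205274 -0.85644842] [ 0.63427986 -0.28883841  0.04502938]
```

View pics/w12.png

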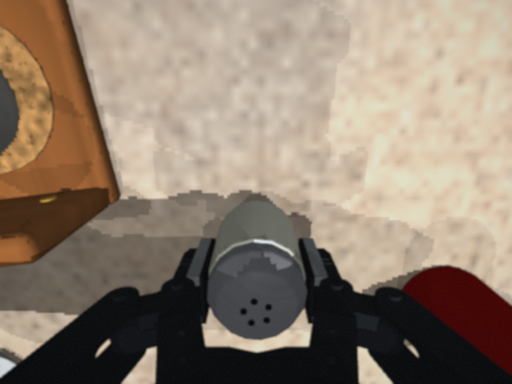

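```bash
python3 -m inch '[1,0,0,-2,0,0,0,1,0,0,-3,0,0,0,1,0,0,-4,0,0,0,1,0,0,-4,0,0,0,1,0,0,-3,0,0,0,1,0,0,-1.5,0,0,0,1,1.4,-0.7,0,0,0,0,1,3.2,-1.7,0,0,0,0,1,3.2,-1.7,0,0,0,0,1,3.2,-1.7,0,0,0,0,1,3.2,-1.7,0,0,0,0,1,3.2,-1.7,0,0,0,0,1,3.2,-1.7,0,0,0,0,1,3.2,-1.7,0,0,0,0,1,3.2,-1.7,0,0,0,0,1,3.2,-1.7,0,0,0,0,1,3.2,-1.7,0,0,0,0,1,2.4,-1.2,0,0,0,0,1,0,0,0,0,0,0,1,0,0,0,0,0,0]'
```

```text
time: 27.98
tcp_pos: [0.4436, 0.0711, 0.2186]
orientation: [180.0, 0.0, 90.2]
contact_force: [-0.3, 1.0, -0.9]
opening: 0.0416
```

```bash
python3 -m inch '[1,-0.1,0.1,2,0,0,0,1,0,0,4,0,0,0,1,0,0,4,0,0,0,1,0,0,3,0,0,0,1,0,0,2.5,0,0,0,1,0,0,1,0,0,0,1,0,0,0,0,0,0,1,0,0,0,0,0,0]'; python3 - <<'E'
from bench import r
import cv2
d=r.snapshot('scene'); print(r.sense()['tcp_pos'])
c=cv2.resize(d['color'][110:260,190:390,::-1],None,fx=4,fy=4,interpolation=cv2.INTER_CUBIC)
cv2.imwrite('pics/scene_c13.png',cv2.convertScaleAbs(c,alpha=1.4))
E
```

```text
time: 28.65
tcp_pos: [0.446, 0.0675, 0.0529]
orientation: [-180.0, 0.0, 89.9]
contact_force: [0.5, -1.0, -1.1]
opening: 0.0413
[0.44646905 0.06785151 0.05364729]
```

View pics/scene_c13.png

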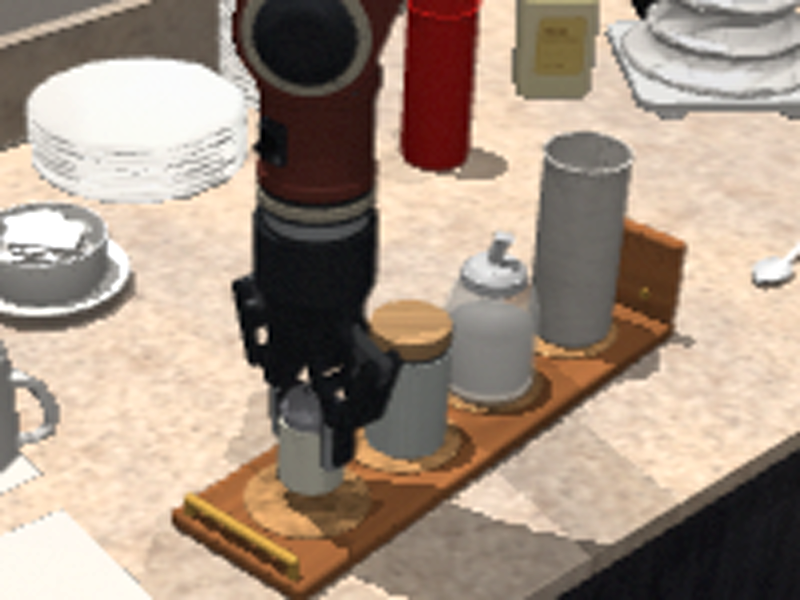

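```bash
python3 -m inch '[1,0.1,0,0.5,0,0,0,1,0,0,0.5,0,0,0,1,0,0,0.2,0,0,0,1,0,0,0,0,0,0]'; python3 -m inch '[1,0,0,0.2,0,0,0,1,0,0,0.1,0,0,0,1,0,0,0,0,0,0]';  python3 -m inch '[1,0,0,0.1,0,0,0,1,0,0,0.1,0,0,0,1,0,0,0,0,0,0]'
```

```text
time: 29.03
tcp_pos: [0.4454, 0.0695, 0.0413]
orientation: [-180.0, 0.0, 90.0]
contact_force: [-0.1, -1.4, -1.4]
opening: 0.0417
time: 29.28
tcp_pos: [0.4454, 0.0696, 0.0383]
orientation: [-180.0, 0.0, 90.0]
contact_force: [0.7, -0.1, -1.0]
opening: 0.0417
time: 29.53
tcp_pos: [0.4454, 0.0696, 0.0362]
orientation: [-180.0, 0.0, 90.0]
contact_force: [0.2, 0.3, -1.5]
opening: 0.0416
```

```bash
python3 -m inch '[1,0,0,0.1,0,0,0,1,0,0,0,0,0,0]';python3 -m inch '[1,0,0,0.1,0,0,0,1,0,0,0,0,0,0]'
```

```text
time: 29.7
tcp_pos: [0.4455, 0.0696, 0.0357]
orientation: [180.0, 0.0, 90.0]
contact_force: [0.4, -0.6, 3.1]
opening: 0.0413
time: 29.87
tcp_pos: [0.4456, 0.0696, 0.0356]
orientation: [179.9, 0.0, 90.0]
contact_force: [-2.3, -0.0, 13.2]
opening: 0.0415
```

Seated. Releasing partly (narrow opening is enough), rising, and moving clear to look.

```bash
python3 -m inch '[0,0,0,-0.1,0,0,0,-0.3,0,0,0,0,0,0,-0.6,0,0,0,0,0,0,-0.6,0,0,0,0,0,0,-0.6,0,0,-1,0,0,0,-0.6,0,0,-3,0,0,0,-0.6,0,0,-4,0,0,0,-0.6,0,0,-4,0,0,0,-0.6,0,0,-4,0,0,0,-0.6,0,0,-3,0,0,0,-0.6,0,1.5,0,0,0,0,-0.6,0,3.5,0,0,0,0,-0.6,0,4,0,0,0,0,-0.6,0,4,0,0,0,0,-0.6,0,4,0,0,0,0,-0.6,0,4,0,0,0,0,-0.6,0,2,0,0,0,0,-0.6,0,0,0,0,0,0]'; python3 - <<'E'
from bench import r
import cv2,numpy as np
for n in('top','scene','wrist'):
    d=r.snapshot(n); np.save(n+'.npy',d['color']); np.savez(n+'_cal.npz',K=d['mtx'],E=d['extrinsics'])
    c=d['color'][:,:,::-1]
    if n=='top': c=cv2.resize(c[140:290,170:370],None,fx=4,fy=4,interpolation=cv2.INTER_CUBIC)
    if n=='scene': c=cv2.resize(c[110:270,140:390],None,fx=3.2,fy=3.2,interpolation=cv2.INTER_CUBIC)
    cv2.imwrite(f'pics/{n}_14.png',cv2.convertScaleAbs(c,alpha=1.4))
E
```

```text
time: 31.37
tcp_pos: [0.6789, 0.0684, 0.2229]
orientation: [180.0, -0.0, 89.8]
contact_force: [-0.4, -0.8, 0.7]
opening: 0.0685
```

View pics/top_14.png

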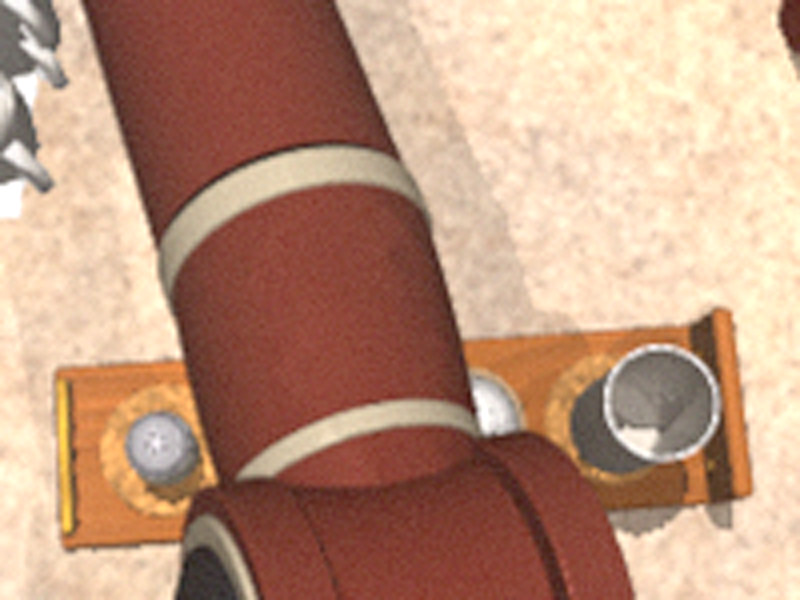

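View pics/scene_14.png

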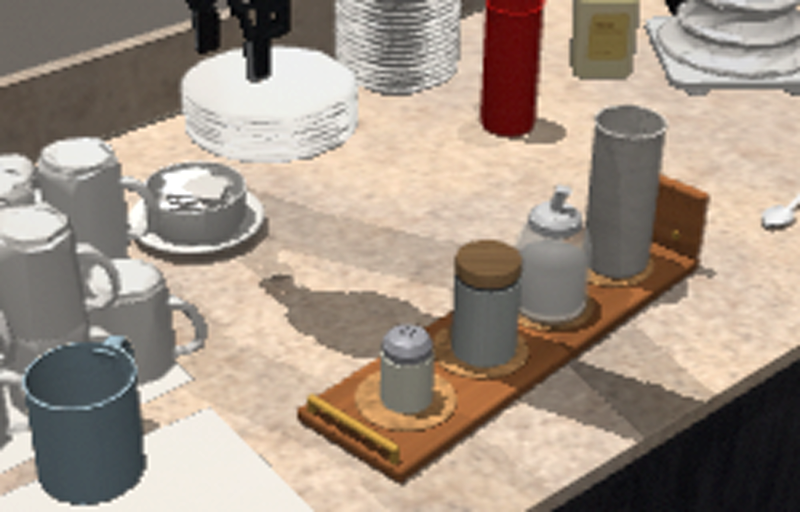

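```bash
python3 - <<'E'
from h import *
D={'beaker':(.4818,-.214),'disp':(.4693,-.1195),'caddy':(.457,-.0248),'shaker':(.4457,.069)}
cs=lambda x,y:((x+.5)/3.2-.5+140,(y+.5)/3.2-.5+110)
ct=lambda x,y:((x+.5)/4-.5+170,(y+.5)/4-.5+140)
o=cal('scene')[1][:3,3]
for k,x,y,rad in(('beaker',619,280,.03),('disp',552,328,.0335),('caddy',484,370,.028),('shaker',406,414,.022)):
    p=cast('scene',*cs(x,y),.016); d=(p-o)[:2]; d/=np.linalg.norm(d); q=p[:2]+d*rad; print(k,'foot',q.round(4),(q-D[k]).round(4))
for k,n,x,y,h in(('beaker','s',630,123,.164),('caddy','s',488,258,.110),('shaker','s',406,345,.075),('beaker','t',662,402,.164),('shaker','t',162,446,.073)):
    q=(cast('scene',*cs(x,y),h) if n=='s' else cast('top',*ct(x,y),h))[:2]; print(k,n,q.round(4),(q-D[k]).round(4))
E
```

```text
beaker foot [ 0.4721 -0.22  ] [-0.0097 -0.006 ]
disp foot [ 0.461  -0.1194] [-0.0083  0.0001]
caddy foot [ 0.4518 -0.0263] [-0.0052 -0.0015]
shaker foot [0.4455 0.068 ] [-0.0002 -0.001 ]
beaker s [ 0.4744 -0.2139] [-0.0074  0.0001]
caddy s [ 0.4529 -0.0252] [-0.0041 -0.0004]
shaker s [0.4397 0.0744] [-0.006   0.0054]
beaker t [ 0.478  -0.2169] [-0.0038 -0.0029]
shaker t [0.4441 0.0663] [-0.0016 -0.0027]
```

View pics/wrist_14.png

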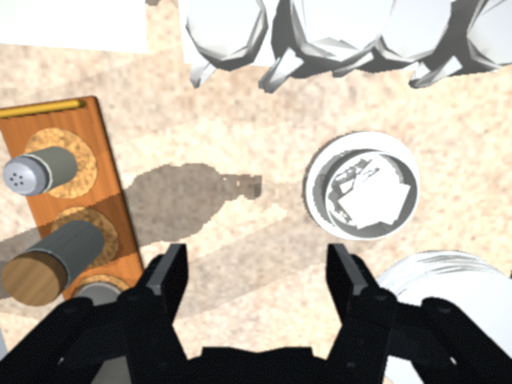

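```bash
python3 -m inch '[-0.6,-1.6,-0.9,-0.5,0,0,0,-0.6,-3.3,-1.8,-0.5,0,0,0,-0.6,-3.3,-1.8,0,0,0,0,-0.6,-3.3,-1.8,0,0,0,0,-0.6,-3.3,-1.8,0,0,0,0,-0.6,-3.3,-1.8,0,0,0,0,-0.6,-3.3,-1.8,0,0,0,0,-0.6,-3.3,-1.8,0,0,0,0,-0.6,-3.3,-1.8,0,0,0,0,-0.6,-3.3,-1.8,0,0,0,0,-0.6,-3.3,-1.8,0,0,0,0,-0.6,-1.5,-1,0,0,0,0,-0.6,0,0,0,0,0,0,-0.6,0,0,0,0,0,0]'; python3 - <<'E'
from bench import r
import cv2,numpy as np
for n in('wrist','top'):
    d=r.snapshot(n); np.save(n+'.npy',d['color']); np.savez(n+'_cal.npz',K=d['mtx'],E=d['extrinsics'])
    c=d['color'][:,:,::-1]
    if n=='wrist': c=cv2.resize(c,None,fx=1.5,fy=1.5)
    if n=='top': c=cv2.resize(c[140:290,170:370],None,fx=4,fy=4,interpolation=cv2.INTER_CUBIC)
    cv2.imwrite(f'pics/{n}_15.png',cv2.convertScaleAbs(c,alpha=1.4))
E
```

```text
time: 32.68
tcp_pos: [0.4745, -0.2918, 0.2357]
orientation: [-180.0, 0.0, 89.8]
contact_force: [0.5, 0.6, -0.4]
opening: 0.0687
```

View pics/wrist_15.png

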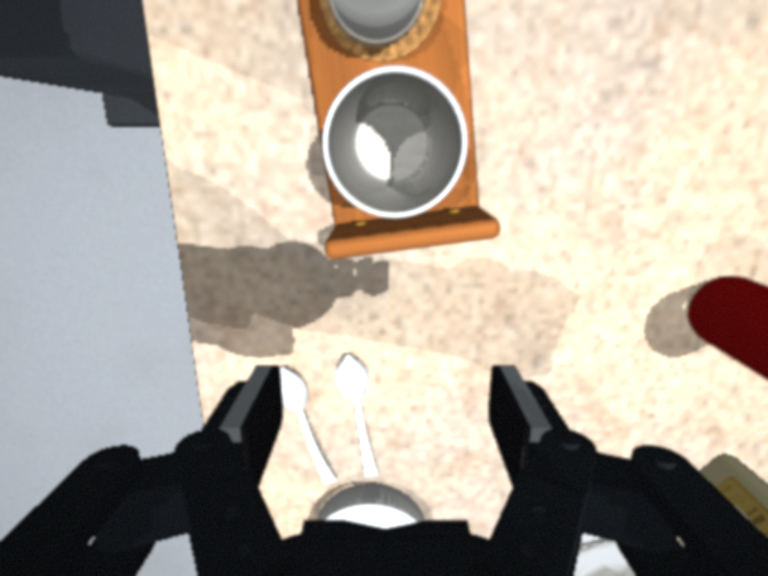

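View pics/top_15.png

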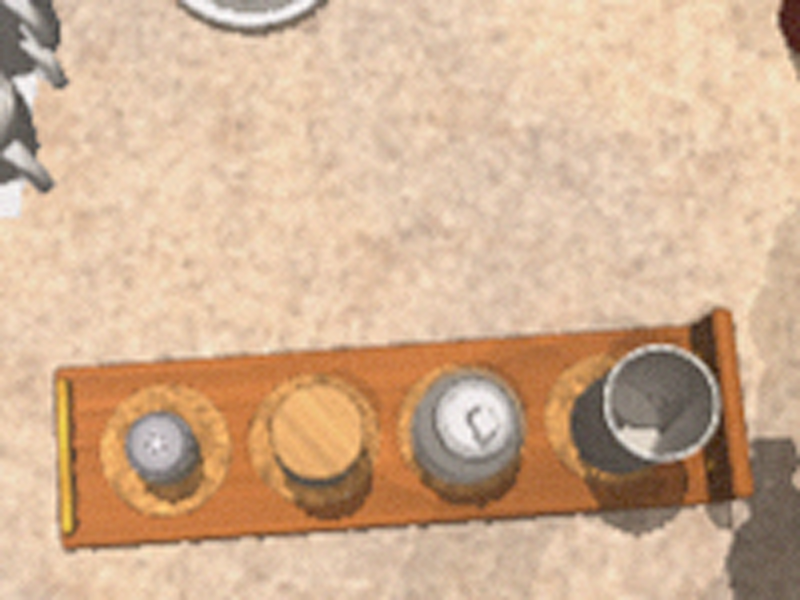

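```bash
python3 - <<'E'
from h import *
g=lambda x,y:((x+.5)/1.5-.5,(y+.5)/1.5-.5)
print('rim',cast('wrist',*g(395.5,142),.164))
print('stand edges',cast('wrist',*g(322,142),.014),cast('wrist',*g(474,142),.014))
ct=lambda x,y:((x+.5)/4-.5+170,(y+.5)/4-.5+140)
D={'beaker':(.4818,-.214),'disp':(.4693,-.1195),'caddy':(.457,-.0248),'shaker':(.4457,.069)}
for k,x,y,h in(('caddy',317,433,.110),('shaker',161,443,.073),('disp',469,417,.116),('beaker',662,402,.164)):
    q=cast('top',*ct(x,y),h)[:2]; print(k,(q-D[k]).round(4))
b=np.load('top.npy'); 
E
```

```text
rim [ 0.4782852  -0.21480747  0.164     ]
stand edges [ 0.42643433 -0.21499447  0.014     ] [ 0.54033885 -0.2153298   0.014     ]
caddy [-0.0028 -0.0019]
shaker [ 0.0002 -0.0019]
disp [-0.0011  0.0051]
beaker [-0.0038 -0.0029]
```

```bash
python3 - <<'E'
from bench import r
print(r.sense()['qd'].round(2) if hasattr(r.sense()['qd'],'round') else r.sense()['qd'])
print(r.job_done())
E
```

```text
[-1.22  0.43 -0.46 -0.47  0.16  0.03  0.1 ]
the job is handed in; nothing more can be done
None
```

I stood the beaker on disc_4 beside the end panel, the dispenser on disc_3, the caddy on disc_2 and the shaker on disc_1 at the brass rail. I handed the job in at about 33 s of the 102 s allowed.

**Placement:** In the last top view, each object is about 2–5 mm from its disc centre, against a limit of 15 mm. All four look upright in both views. The gripper was clear of everything. The blue mug sits at the same pixels as at the start.

**Disagreement:** The cruder foot-edge estimate in the scene view gave larger offsets, up to about 11 mm for the beaker and 8 mm for the dispenser. A near-overhead wrist view of the beaker then gave about 4 mm. I did not repeat that check for the dispenser.

**Dispenser grip:** The gripper body lightly touched the spout while lowering, about 5 N. So I gripped the dispenser near its shoulder, with the fingers 64 mm apart rather than on the full 69 mm body. It was held and placed without a visible slip.

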